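# Swap two screw jars between the tiers and stack the frame

### The job

The two screw jars stand on each other's discs: swap them so that the yellow-capped jar stands on the yellow disc of the grey lower tier and the red-capped jar on the red disc of the blue upper tier, using the free black mat for parking. Stack the upper tier on the lower one with all four posts fully home in the corner sockets (either way round); at the end both jars stand centred on their own discs. Keep the jars upright and leave the tape measure and the hex key set by the mat where they are.

Things in the scene. Friction and masses are not known exactly. Their poses are not given: they have to be found in the camera images.
- yellow_jar: loose clear round jar of screws with a yellow cap, 60 mm diameter, 76 mm tall, about 0.18 kg (cap 55 mm diameter, from 64 mm up); origin at the centre of its underside, z up. Starts on the red disc of the upper tier
- red_jar: loose clear round jar of screws with a red cap, 64 mm diameter, 88 mm tall, about 0.18 kg (cap 59 mm diameter, from 75 mm up); origin at the centre of its underside, z up. Starts on the yellow disc of the lower tier
- upper_tier: loose stacking frame, 0.4 kg: blue deck 208 (x) by 128 mm (y), top 128 and under-rails 103 mm above its origin, on four 14 mm square posts at x +-92, y +-52 mm. Black upright grip amid the deck, 36 (x) by 16 mm (y), top 177 mm above the origin: pinch across y; balances there when empty. Red disc on the +x half, grey trough on the -x half (to 140 mm). Origin: centre, level with the posts' feet
- lower_tier: fixed grey plate 230 (x) by 150 mm (y), 8 mm thick; dark socket blocks 38 mm square, 26 mm high at x +-92, y +-52 mm, each with a 22 mm square hole open at the top (4 mm chamfer), floor 8 mm above the origin. Yellow disc in the middle. Origin: centre of underside. When home, the upper tier's origin is 8 mm above this one, x axes parallel or opposite
- yellow_seat (a point): centre of the top of the yellow disc (88 mm diameter) on the lower tier, 10 mm above the bench; turns with the lower tier
- red_seat (a point): centre of the top of the red disc (84 mm diameter) on the upper tier, at x = +60, y = 0, z = 130 mm in that frame; moves with it
- mat: fixed black rubber mat, 110 mm square, 3 mm thick, free at the start, for parking; origin at the centre of its underside
- tape_measure: bystander: yellow pocket tape measure, 75 x 89 x 34 mm, lying about 125 mm from the mat's centre towards the mat's +x; origin under its centre
- hex_keys: bystander: red holder with hex keys, 45 x 78 x 20 mm, about 115 mm from the mat's centre towards the mat's -x; origin under its centre
There are look-alikes about, which are no part of the job. Leave any green look-alike of the yellow_jar alone.

How it is judged:
By the outcome, as a careful person would: the job done as asked, in the order asked, and still so for the second after the job is handed in, with the robot touching nothing.
It also fails if it takes over 125 s, if anything falls off the work surface, if the arm or the gripper's body presses on something with over 40 N, if the wrist force passes 120 N, or if a joint passes its speed limit or range.

### The arm

A 6-joint arm with a two-finger parallel gripper is mounted at the origin on a cart in front of the work surface, level with it; the furniture and walls round the work are solid. World frame = base frame: x ahead of the robot, y to its left, z up, the work surface at z = 0. Lengths are in m, angles in rad, forces in N, time in s.
With the tool pointing down it reaches from about 0.3 to 0.85 m from the base axis. Payload 5.4 kg.
Tool frame: the origin (TCP) lies at the very end of the fingers, on their centre line; the grasp point (between the pads) lies 19 mm behind it (bot.grip_point_offset is the distance from the TCP to the grasp point, in m); z points along the fingers, y is the line along which they close (so a half turn about z gives the same grasp; the last joint's range is limited). The gripper opens to 85 mm and grips with 20 to 120 N. Pads are 22 mm wide; open, the fingers measure 114 mm over their backs; the gripper's body (76 mm by 85 mm) begins 54 mm behind the grasp point. The pads swing forward as they close: fully open they stand 13 mm farther back than shut.
Start: joints at [1.11, 0.158, 1.597, -0, 1.386, -0.21], TCP at [0.143, 0.557, 0.231] pointing down, gripper open.
Joint ranges: [-2.91, 2.91], [-0.94, 2.29], [0.18, 2.7], [-1.29, 4.43], [0.17, 2.64], [-3, 3]. Speed limits (rad/s): [2.57, 2.57, 3.14, 3.14, 3.14, 3.14].

### API

Orientations are given as a unit quaternion [x, y, z, w].
In Python, from workcell import bot gives the robot as it stands.
- The arm moves only by the shell command python3 -m handwheel 'ROWS' [FORCE]. ROWS is JSON, a list of rows, each a list of 3 entries, a list of its own where there are three numbers: the shift along the tool's x, y, z in cm, then the turn about the tool's z in rad, then the closure, from 0 (fully open) to 1 (shut). A call has 1 to 10 rows; each row is the pose to reach, as a shift and turn from the pose commanded when the call began, along the tool's axes at that moment; what a row does not reach only later rows make up. A row lasts 1/10 s, in which the tool goes at most 50 mm and 8.59 degrees, less where a joint would pass 70% of its speed; a pose out of reach is approached as far as the arm can. A call with a gripper value outside its range is refused whole. The fingers move at their own pace and stop on an object; FORCE is the grip in N (left out, the last holds). Time passes only in rows, so rows that repeat a pose let the fingers close. It gives the time, the measured TCP pose, the force, the opening and the grip force at its end, in the units of the state.
- bot.get_obs(): the state, without advancing time (a new reading comes with each control period).
- bot.grab_frame(name): name is "scene" or "top" or "wrist"; returns (picture, depth): 420x560x3 uint8, blue, green, red; 420x560 float32, m along the optical axis (not along the pixel's ray), 0 where there is no reading.
- bot.camera_params(name): a dict with "fx", "fy", "cx", "cy" (pixels), "cam_to_world" (4x4, takes a point from camera to world coordinates). Camera axes: x right, y down, z forward; pixel columns grow to the right and rows downward; lengths in m; the calibration is good to about 2 mm. The wrist camera is an equidistant fisheye: a pixel r from the principal point sees the ray r / f radians off the axis. A picture is of the moment at which its call begins: read the wrist's pose just before it. camera_params takes no time and is no camera call; for the wrist camera it gives the pose at the moment of the call.
- bot.hand_in(): hands the job in; it is judged then, once.
The state is a dict: "clock": time; "qpos": joint angles; "qvel": joint speeds; "joint_torque": joint torques, N m; "tool_pos": TCP position; "ee_rot": TCP orientation; "ft_force": force on the tool from outside, world axes, zero at the start; "ft_torque": the same for the moment, N m; "finger_gap": finger opening in m; "gripper_force": force on a finger pad.
Only numpy, scipy, OpenCV 4.12 (cv2) and the standard library are available. Lean on these libraries where they do the work, as an engineer would, in place of code of your own. Each camera call takes 0.05 s, during which the arm holds its last target. There are 200 camera calls.

## Working session

There is one attempt and no reset: what is moved stays moved. The work goes in short steps, Python scripts to look and compute and a shell command to move; the robot and the scene stay as the last step left them, time stands still between calls to the robot, and variables do not carry over. Pictures are saved under pics/ and viewed, at most 16 in all, crops included, and the job is handed in when it is done.

```bash
ls; mkdir -p pics
python3 - <<'E'
from workcell import bot
import cv2,numpy as np
o=bot.get_obs();print(o['clock'],o['tool_pos'],o['ee_rot'],o['finger_gap'])
for n in ('scene','top'):
    p,d=bot.grab_frame(n);cv2.imwrite(f'pics/{n}0.png',p);np.savez(f'pics/{n}0.npz',p=p,d=d)
    c=bot.camera_params(n);print(n,c['fx'],c['cx'],c['cy'],np.round(c['cam_to_world'],3).tolist())
E
```

```text
pics
0.0 [0.14244093 0.5564432  0.23029163] [ 1.25067084e-01  9.92147821e-01 -9.06534777e-04 -3.22007691e-04] 0.0854035285630485
scene 399.4352642133106 283.60822767058414 200.27943632393033 [[0.837, -0.213, 0.505, 0.002], [-0.547, -0.336, 0.766, -0.822], [0.007, -0.917, -0.398, 0.529], [0.0, 0.0, 0.0, 1.0]]
top 512.2203262109928 274.4871947911757 211.44460659424462 [[-0.0, -0.996, 0.088, 0.436], [-1.0, 0.0, 0.002, -0.002], [-0.002, -0.088, -0.996, 1.321], [0.0, 0.0, 0.0, 1.0]]
```

View pics/scene0.png

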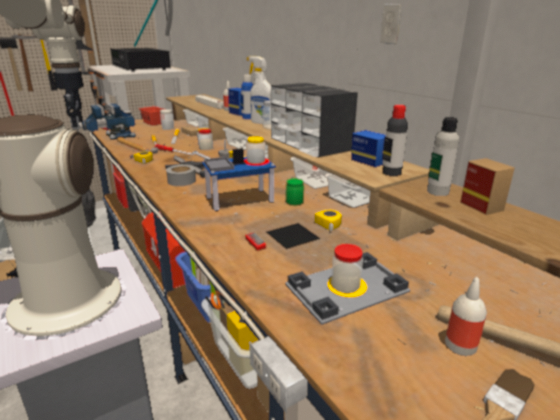

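View pics/top0.png

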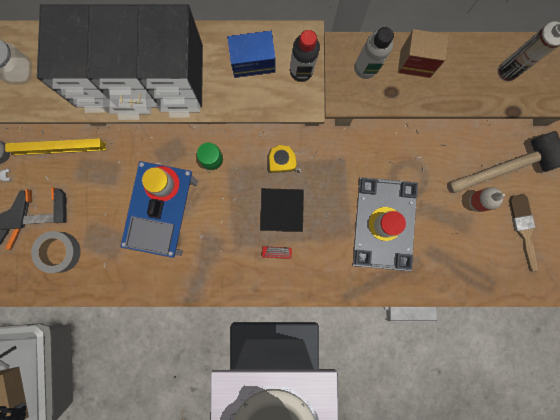

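The top view shows the upper tier at about (155,208) with the yellow cap at (155,181). The mat is at (282,210), the lower tier at (386,223) and the red cap at (393,223). The tape measure is at (283,158), the hex keys are at (277,252), and the green look-alike is at (209,155).

```bash
cat > h.py <<'E'
from workcell import bot
import cv2,numpy as np
def cast(c,uv,z):
    uv=np.atleast_2d(uv).astype(float);T=c['cam_to_world']
    d=np.c_[(uv[:,0]-c['cx'])/c['fx'],(uv[:,1]-c['cy'])/c['fy'],np.ones(len(uv))]@T[:3,:3].T
    o=T[:3,3];return o+d*((z-o[2])/d[:,2])[:,None]
def blob(p,lo,hi,box):
    h=cv2.cvtColor(p,cv2.COLOR_BGR2HSV);m=cv2.inRange(h,lo,hi);k=np.zeros_like(m);x0,y0,x1,y1=box;k[y0:y1,x0:x1]=1
    m=m*k;n,l,s,_=cv2.connectedComponentsWithStats(m);i=1+np.argmax(s[1:,4])
    return (l==i).astype(np.uint8)
def contour(m): return max(cv2.findContours(m,cv2.RETR_EXTERNAL,cv2.CHAIN_APPROX_NONE)[0],key=cv2.contourArea)[:,0]
def rect(c,m,z):
    w=cast(c,contour(m),z)[:,:2]
    (x,y),(a,b),t=cv2.minAreaRect((w*1000).astype(np.float32));
    if a<b: a,b,t=b,a,t+90
    return x,y,a,b,(t+90)%180-90
E
python3 - <<'E'
from h import *
z=np.load('pics/top0.npz');p,d=z['p'],z['d'];c=bot.camera_params('top')
def show(n,m,z):
    print(n,np.round(rect(c,m,z),1),'n',m.sum(),'circ',np.round(np.array(cv2.minEnclosingCircle((cast(c,contour(m),z)[:,:2]*1000).astype(np.float32))[0]),1))
def zc(m):
    v,u=np.nonzero(cv2.erode(m,np.ones((3,3))));D=np.median(d[v,u]);T=c['cam_to_world'];return round((T[:3,:3]@[(u.mean()-c['cx'])/c['fx']*D,(v.mean()-c['cy'])/c['fy']*D,D]+T[:3,3])[2],3)
for n,lo,hi,box,z in [('ycap',(20,120,120),(32,255,255),(135,160,185,200),.206),('redcap',(0,150,100),(8,255,255),(375,205,412,240),.098),
 ('deck',(100,100,40),(125,255,255),(110,150,205,265),.128),('mat',(0,0,0),(180,255,60),(255,180,310,240),.003),('plate',(0,0,60),(180,60,200),(345,170,425,280),.008),('tape',(20,120,120),(32,255,255),(260,140,305,180),.034),('hex',(0,120,80),(8,255,255),(255,240,300,265),.02)]:
    m=blob(p,lo,hi,box);show(n,m,z);print('   z',zc(m))
for b in [(357,176,380,197),(403,178,421,200),(354,247,376,268),(394,250,416,272)]:
    m=blob(p,(0,0,0),(180,255,75),b);show('sock',m,.026)
E
```

```text
ycap [604.7 262.8  53.9  53.7  27. ] n 493 circ [605.1 263. ]
   z 0.206
redcap [ 517.4 -283.9   57.5   55.1   90. ] n 461 circ [ 516.9 -283.4]
   z 0.098
deck [548.3 276.5 205.8 127.2 -11. ] n 1961 circ [547.9 275. ]
   z 0.128
mat [557.9 -18.4 109.2 107.7  88. ] n 1744 circ [557.9 -18.4]
   z 0.002
plate [ 520.8 -284.1  230.2  152.4   -5.4] n 4031 circ [ 521.3 -283.9]
   z 0.009
tape [687.7 -20.9  68.7  64.5  90. ] n 440 circ [682.6 -18.1]
   z 0.033
hex [447.6  -5.4  74.6  28.3  86.8] n 141 circ [449.2  -5.4]
   z 0.016
sock [ 615.6 -235.3   42.3   38.1   83.6] n 148 circ [ 615.4 -234.9]
sock [ 604.8 -344.4   36.1   30.5   -6.4] n 102 circ [ 605.1 -344.2]
sock [ 434.  -224.5   28.1   27.6   90. ] n 78 circ [ 434.2 -225.4]
sock [ 424.5 -327.7   30.2   29.7   -7.1] n 91 circ [ 425.2 -328.7]
```

```bash
cat > to.py <<'E'
# usage: to.py x y z yangle_deg (m; nan angle = keep): shift (cm) and turn to take in the tool's axes
import sys,numpy as np
from workcell import bot
from scipy.spatial.transform import Rotation as R
o=bot.get_obs();M=R.from_quat(o['ee_rot']).as_matrix();a=np.degrees(np.arctan2(M[1,1],M[0,1]))
v=list(map(float,sys.argv[1:]))
for i in range(0,len(v),4):
    t=v[i+3];t=a if np.isnan(t) else t;e=(t-a+90)%180-90
    print(np.round(M.T@(np.array(v[i:i+3])-o['tool_pos'])*100,2),'turn',round(-np.radians(e),3),'| yang',round(a,1),'tilt',np.round(M[:2,2],4),'clock',round(o['clock'],2),'q6',round(o['qpos'][5],2))
E
python3 to.py .517 -.284 .23 86 .517 -.284 .16 86
```

```text
[-57.14 -72.13   0.14] turn -0.181 | yang 75.6 tilt [-0.0008 -0.0016] clock 0.1 q6 -0.21
[-57.15 -72.11   7.14] turn -0.181 | yang 75.6 tilt [-0.0008 -0.0016] clock 0.1 q6 -0.21
```

```bash
python3 -m handwheel '[[[-57,-72,0],-0.18,0],[[-57,-72,0],-0.18,0],[[-57,-72,0],-0.18,0],[[-57,-72,0],-0.18,0],[[-57,-72,0],-0.18,0],[[-57,-72,0],-0.18,0],[[-57,-72,0],-0.18,0],[[-57,-72,0],-0.18,0],[[-57,-72,0],-0.18,0],[[-57,-72,0],-0.18,0]]' 30; python3 to.py .517 -.284 .16 86
```

```text
clock: 1.1
tool_pos: [0.346, 0.099, 0.2312]
ee_rot: [0.035, 0.999, 0.0, 0.0]
ft_force: [1.5, -0.3, -1.4]
finger_gap: 0.0853
gripper_force: 0.0
[-19.76 -36.99   7.13] turn -0.001 | yang 85.9 tilt [0.0007 0.0001] clock 1.1 q6 -1.56
```

```bash
python3 -m handwheel '[[[-19.8,-37,7],0,0],[[-19.8,-37,7],0,0],[[-19.8,-37,7],0,0],[[-19.8,-37,7],0,0],[[-19.8,-37,7],0,0],[[-19.8,-37,7],0,0],[[-19.8,-37,7],0,0],[[-19.8,-37,7],0,0],[[-19.8,-37,7],0,0],[[-19.8,-37,7],0,0]]'; python3 to.py .517 -.284 .034 nan
python3 - <<'E'
from h import *
p,d=bot.grab_frame('wrist');cv2.imwrite('pics/w1.png',p);c=bot.camera_params('wrist');print(c)
E
```

```text
clock: 2.1
tool_pos: [0.517, -0.2848, 0.1597]
ee_rot: [0.037, 0.999, 0.0, -0.001]
ft_force: [-0.4, 0.6, 0.1]
finger_gap: 0.0854
gripper_force: 0.0
[-1.000e-02  8.000e-02  1.257e+01] turn -0.0 | yang 85.8 tilt [-0.0014  0.0006] clock 2.1 q6 -2.2
{'fx': 325.19226210127806, 'fy': 325.19226210127806, 'cx': 274.4960613822442, 'cy': 206.8878839118368, 'cam_to_world': array([[ 0.07310003,  0.94545957,  0.31743122,  0.4355158 ],
       [ 0.99732318, -0.06983884, -0.02165682, -0.27586167],
       [ 0.00169338,  0.31816463, -0.94803397,  0.30275067],
       [ 0.        ,  0.        ,  0.        ,  1.        ]])}
```

View pics/w1.png

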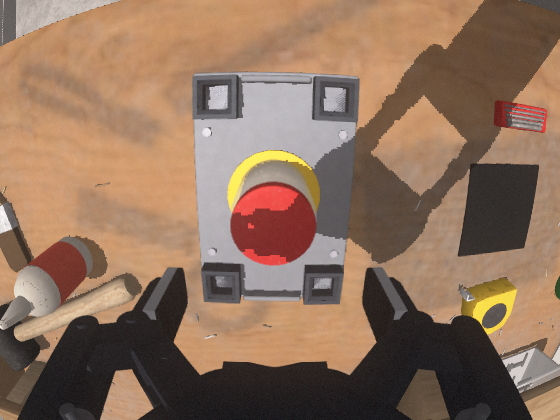

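The wrist view shows the red cap at (273,225), midway between the fingertips (about 172 and 378), with nothing in the way. I'll descend and grip.

```bash
python3 -m handwheel '[[[0,0,4],0,0],[[0,0.1,8],0,0],[[0,0.1,11],0,0],[[0,0.1,12.5],0,0],[[0,0.1,12.5],0,0],[[0,0.1,12.5],0,1],[[0,0.1,12.5],0,1],[[0,0.1,12.5],0,1],[[0,0.1,12.5],0,1],[[0,0.1,12.5],0,1]]' 35; python3 to.py .558 -.018 .14 88
```

```text
clock: 3.15
tool_pos: [0.519, -0.2829, 0.0395]
ee_rot: [0.035, 0.999, -0.002, 0.002]
ft_force: [-1.1, -0.9, 6.9]
finger_gap: 0.0619
gripper_force: 37.2
[ -2.07  26.67 -10.14] turn -0.036 | yang 86.0 tilt [ 0.004  -0.0038] clock 3.15 q6 -2.2
```

```bash
python3 -m handwheel '[[[0,0,-0.5],0,1],[[0,0,-1.5],0,1],[[0,0,-3],0,1],[[0,0,-5],0,1],[[0,0.5,-7],0,1],[[0,1.5,-8],0,1],[[0,3,-8],0,1],[[-0.2,5,-8],0,1],[[-0.4,7.5,-8],0,1],[[-0.6,10,-8],0,1]]'; python3 to.py .558 -.018 .12 88;python3 to.py .558 -.018 .034 88
```

```text
clock: 4.15
tool_pos: [0.5294, -0.1795, 0.1151]
ee_rot: [0.035, 0.999, 0.001, -0.001]
ft_force: [-0.1, 0.3, -2.6]
finger_gap: 0.062
gripper_force: 36.7
[-1.71 16.31 -0.47] turn -0.036 | yang 86.0 tilt [-0.002   0.0016] clock 4.15 q6 -2.04
[-1.73 16.3   8.13] turn -0.036 | yang 86.0 tilt [-0.002   0.0016] clock 4.15 q6 -2.04
```

```bash
python3 -m handwheel '[[[-0.3,2.5,0],-0.01,1],[[-0.6,5.5,0],-0.02,1],[[-1,8.5,0],-0.03,1],[[-1.3,11.5,0],-0.036,1],[[-1.6,14,0],-0.036,1],[[-1.7,15.5,0],-0.036,1],[[-1.7,16.3,0.5],-0.036,1],[[-1.7,16.3,2],-0.036,1],[[-1.7,16.3,4],-0.036,1],[[-1.7,16.3,6],-0.036,1]]'; python3 to.py .558 -.018 .033 88
```

```text
clock: 5.15
tool_pos: [0.558, -0.0214, 0.0544]
ee_rot: [0.018, 1.0, -0.0, -0.001]
ft_force: [-0.8, 0.0, -2.4]
finger_gap: 0.0621
gripper_force: 36.8
[0.01 0.34 2.14] turn -0.001 | yang 87.9 tilt [-0.001  -0.0002] clock 5.15 q6 -1.79
```

```bash
python3 -m handwheel '[[[0,0.2,0.8],0,1],[[0,0.2,1.5],0,1],[[0,0.2,2],0,1],[[0,0.2,2.15],0,1],[[0,0.2,2.15],0,1]]'; python3 to.py .558 -.018 .033 88
```

```text
clock: 5.65
tool_pos: [0.5592, -0.0187, 0.0352]
ee_rot: [0.017, 1.0, -0.0, 0.0]
ft_force: [-0.2, -0.0, -2.5]
finger_gap: 0.0616
gripper_force: 36.8
[0.12 0.07 0.22] turn -0.0 | yang 88.0 tilt [ 0.0007 -0.0002] clock 5.65 q6 -1.79
```

```bash
python3 -m handwheel '[[[0,0,0.1],0,1],[[0,0,0.2],0,1],[[0,0,0.3],0,1],[[0,0,0.3],0,1]]'; python3 to.py .558 -.018 .033 88
```

```text
clock: 6.05
tool_pos: [0.5592, -0.0185, 0.0326]
ee_rot: [0.017, 1.0, -0.0, 0.0]
ft_force: [-2.5, 0.7, 4.2]
finger_gap: 0.0621
gripper_force: 37.6
[ 0.12  0.05 -0.04] turn 0.0 | yang 88.0 tilt [ 0.0005 -0.0003] clock 6.05 q6 -1.79
```

```bash
python3 -m handwheel '[[[0,0,0],0,0.2],[[0,0,0],0,0],[[0,0,0],0,0],[[0,0,0],0,0],[[0,0,-2],0,0],[[0,0,-6],0,0],[[0,0,-11],0,0],[[0,0,-16],0,0],[[0,0,-20],0,0],[[0,0,-20],0,0]]'; python3 to.py .605 .263 .235 77
python3 - <<'E'
from h import *
c=bot.camera_params('wrist');p,d=bot.grab_frame('wrist');cv2.imwrite('pics/w2.png',p)
E
```

```text
clock: 7.05
tool_pos: [0.5627, -0.0194, 0.2396]
ee_rot: [0.017, 1.0, -0.002, 0.007]
ft_force: [0.1, -0.8, 0.2]
finger_gap: 0.0852
gripper_force: 0.0
[-3.25 28.37  0.42] turn 0.192 | yang 88.0 tilt [ 0.0133 -0.0034] clock 7.05 q6 -1.79
```

View pics/w2.png

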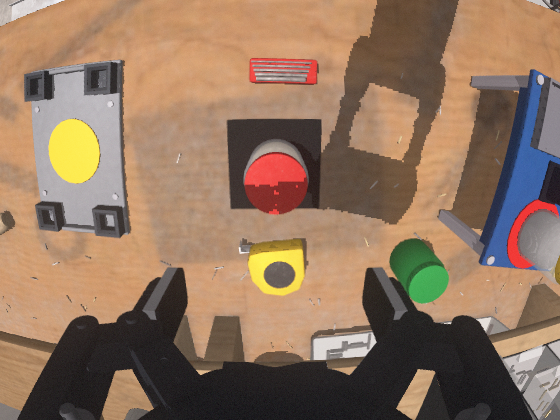

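The red jar stands upright on the mat, its cap at (276,182), with the tape measure and hex keys undisturbed. The upper tier is clear on the right. Next is the yellow jar.

```bash
python3 -m handwheel '[[[-3.2,28.4,0],0.18,0],[[-3.2,28.4,0],0.18,0],[[-3.2,28.4,0],0.18,0],[[-3.2,28.4,0],0.18,0],[[-3.2,28.4,0],0.18,0],[[-3.2,28.4,0],0.18,0],[[-3.2,28.4,0],0.18,0],[[-3.2,28.4,0],0.18,0],[[-3.2,28.4,0],0.18,0]]'; python3 to.py .605 .263 .154 78
python3 - <<'E'
from h import *
c=bot.camera_params('wrist');p,d=bot.grab_frame('wrist');cv2.imwrite('pics/w3.png',p)
E
```

```text
clock: 8.0
tool_pos: [0.6002, 0.2632, 0.2304]
ee_rot: [0.108, 0.994, -0.001, -0.001]
ft_force: [-0.8, -0.2, 0.2]
finger_gap: 0.0853
gripper_force: 0.0
[-0.49  0.1   7.64] turn -0.006 | yang 77.6 tilt [-0.0022 -0.001 ] clock 8.0 q6 -1.13
```

View pics/w3.png

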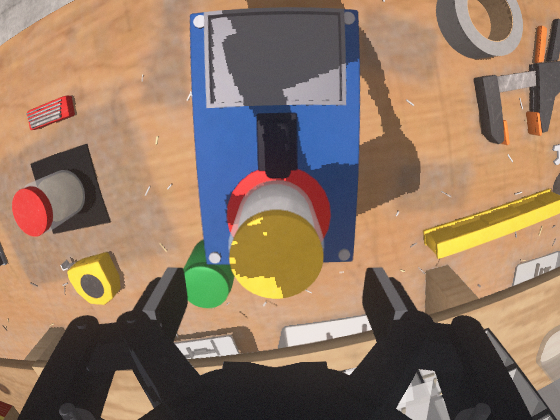

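```bash
python3 -m handwheel '[[[-0.3,0.1,2.5],0,0],[[-0.5,0.1,5],0,0],[[-0.5,0.1,7],0,0],[[-0.5,0.1,7.7],0,0],[[-0.5,0.1,7.7],0,0],[[-0.5,0.1,7.7],0,1],[[-0.5,0.1,7.7],0,1],[[-0.5,0.1,7.7],0,1],[[-0.5,0.1,7.7],0,1],[[-0.5,0.1,7.7],0,1]]' 35; python3 to.py .605 .263 .154 78
```

```text
clock: 9.05
tool_pos: [0.607, 0.2639, 0.1569]
ee_rot: [0.107, 0.994, 0.0, 0.002]
ft_force: [-0.8, -2.9, 6.1]
finger_gap: 0.0581
gripper_force: 38.7
[ 0.18 -0.13  0.29] turn -0.005 | yang 77.7 tilt [ 0.0034 -0.0001] clock 9.05 q6 -1.13
```

```bash
python3 -m handwheel '[[[0,0,-0.4],0,1],[[0,0,-1],0,1],[[0,0,-2],0,1],[[0,0,-3.5],0,1],[[0,0,-5.2],0,1],[[0,0,-6.8],0,1],[[0,0,-7.8],0,1],[[0,0,-8],0,1],[[0,-1,-8],0,1],[[0,-3,-8],0,1]]'; python3 to.py .521 -.284 .2 85
```

```text
clock: 10.05
tool_pos: [0.5986, 0.2348, 0.2336]
ee_rot: [0.106, 0.994, -0.0, -0.001]
ft_force: [0.9, -0.7, -2.0]
finger_gap: 0.0587
gripper_force: 38.0
[ -3.4  -52.35   3.38] turn -0.126 | yang 77.8 tilt [-0.0018 -0.0002] clock 10.05 q6 -1.17
```

```bash
python3 -m handwheel '[[[-0.2,-3,0],0,1],[[-0.4,-6.5,0],-0.01,1],[[-0.7,-10.5,0],-0.02,1],[[-1,-14.5,0],-0.03,1],[[-1.3,-18.5,0],-0.04,1],[[-1.5,-22.5,0],-0.06,1],[[-1.8,-26.5,0],-0.07,1],[[-2,-30.5,0],-0.08,1],[[-2.3,-34.5,0],-0.09,1],[[-2.5,-38,0],-0.1,1]]'; python3 to.py .521 -.284 .2 85
```

```text
clock: 11.05
tool_pos: [0.5412, -0.1439, 0.2336]
ee_rot: [0.058, 0.998, 0.0, -0.001]
ft_force: [-0.0, 0.4, -1.5]
finger_gap: 0.0585
gripper_force: 38.0
[  0.38 -14.15   3.35] turn -0.028 | yang 83.4 tilt [-0.0021  0.0005] clock 11.05 q6 -1.93
```

```bash
python3 -m handwheel '[[[0.1,-3.5,0],-0.01,1],[[0.2,-7,0],-0.02,1],[[0.3,-10,1],-0.028,1],[[0.4,-12.5,2.5],-0.028,1],[[0.4,-13.8,4.5],-0.028,1],[[0.4,-14.1,7],-0.028,1],[[0.4,-14.1,9.5],-0.028,1],[[0.4,-14.1,12],-0.028,1],[[0.4,-14.1,14],-0.028,1],[[0.4,-14.1,14.5],-0.028,1]]'; python3 to.py .521 -.284 .037 85;  python3 - <<'E'
from h import *
c=bot.camera_params('wrist');p,d=bot.grab_frame('wrist');cv2.imwrite('pics/w4.png',p)
E
```

```text
clock: 12.05
tool_pos: [0.5198, -0.2798, 0.0858]
ee_rot: [0.044, 0.999, 0.002, -0.003]
ft_force: [0.1, 0.8, -0.6]
finger_gap: 0.058
gripper_force: 38.0
[-0.19 -0.43  4.88] turn 0.0 | yang 85.0 tilt [-0.0059  0.0047] clock 12.05 q6 -2.18
```

View pics/w4.png

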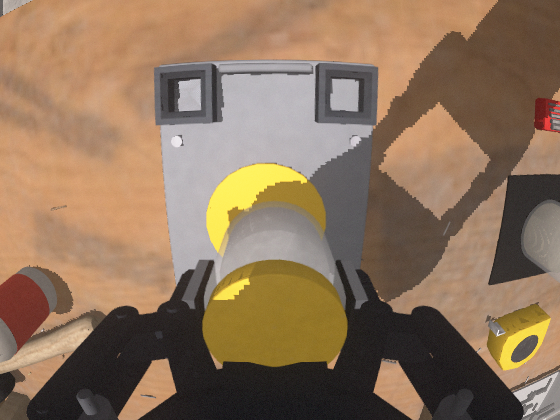

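The jar is held upright between the pads, above the yellow disc (left edge 207, right edge 326). I'll lower it.

```bash
python3 -m handwheel '[[[0,-0.1,1.5],0,1],[[0,-0.1,3],0,1],[[0,-0.1,4],0,1],[[0,-0.1,4],0,1],[[0,-0.1,4],0,1]]'; python3 to.py .521 -.284 .037 85;  python3 - <<'E'
from h import *
p,d=bot.grab_frame('top');c=bot.camera_params('top');np.savez('pics/t2.npz',p=p,d=d)
m=blob(p,(20,120,110),(32,255,255),(340,190,430,260));print(m.sum())
w=cast(c,contour(m),.010)[:,:2]*1000;print(cv2.boundingRect(contour(m)))
cv2.imwrite('pics/t2.png',cv2.resize(p[160:300,330:450],None,fx=4,fy=4))
E
```

```text
clock: 12.6
tool_pos: [0.5226, -0.2824, 0.0497]
ee_rot: [0.043, 0.999, 0.0, -0.0]
ft_force: [1.4, 0.4, -1.9]
finger_gap: 0.0587
gripper_force: 38.1
[ 0.14 -0.18  1.27] turn 0.001 | yang 85.0 tilt [-0.0002  0.0002] clock 12.6 q6 -2.18
48
(374, 207, 12, 7)
```

View pics/t2.png

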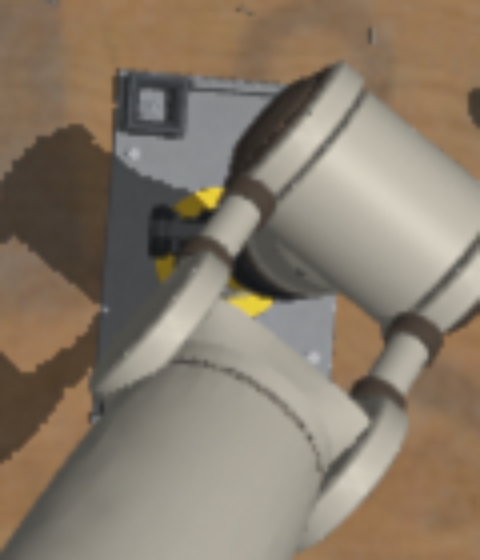

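The arm hides the jar from above, so I'll set it down and check it once clear.

```bash
python3 -m handwheel '[[[0,-0.1,0.6],0,1],[[0,-0.1,1],0,1],[[0,-0.1,1.3],0,1],[[0,-0.1,1.5],0,1],[[0,-0.1,1.5],0,1]]'; python3 to.py .521 -.284 .037 85
```

```text
clock: 13.15
tool_pos: [0.5225, -0.2835, 0.037]
ee_rot: [0.043, 0.999, 0.0, -0.001]
ft_force: [-6.9, 4.3, 15.3]
finger_gap: 0.0586
gripper_force: 39.5
[ 0.15 -0.07 -0.  ] turn 0.001 | yang 85.0 tilt [-0.0011  0.0004] clock 13.15 q6 -2.18
```

```bash
python3 -m handwheel '[[[0,0,-0.1],0,0.2],[[0,0,-0.1],0,0],[[0,0,-0.1],0,0],[[0,0,-0.1],0,0],[[0,0,-2],0,0],[[0,0,-6],0,0],[[0,0,-10],0,0],[[0,4,-14],0,0],[[0,9,-18],0,0],[[0,14,-20],0,0]]';  python3 -m handwheel '[[[0,15,0],0,0],[[0,15,0],0,0],[[0,15,0],0,0],[[0,15,0],0,0]]'
cat > jar.py <<'E'
from h import *
import sys
p,d=bot.grab_frame('top');c=bot.camera_params('top');cv2.imwrite(sys.argv[1],p)
m=blob(p,(20,120,110),(32,255,255),(340,180,430,260))
t=cv2.subtract(m,m)
C=contour(m);hsv=cv2.cvtColor(p,cv2.COLOR_BGR2HSV)
g=hsv[...,2].astype(int)
m2=blob(p,(15,60,60),(35,255,255),(340,180,430,260))
C=contour(m2);print(cv2.boundingRect(C),m.sum(),m2.sum())
cv2.imwrite(sys.argv[2],cv2.resize(p[160:300,330:450],None,fx=4,fy=4))
m=blob(p,(0,150,100),(8,255,255),(255,170,320,245));print('red cap',np.array(cv2.minEnclosingCircle((cast(c,contour(m),.091)[:,:2]*1000).astype(np.float32))[0]))
m=blob(p,(100,100,40),(125,255,255),(110,150,205,265));print('deck',rect(c,m,.128))
m=blob(p,(0,130,80),(8,255,255),(130,150,195,205));print('disc',np.array(cv2.minEnclosingCircle((cast(c,contour(m),.130)[:,:2]*1000).astype(np.float32))),cv2.boundingRect(contour(m)))
m=blob(p,(0,0,0),(180,255,50),(140,190,168,225));print('grip',rect(c,m,.177))
E
python3 jar.py pics/t3.png pics/t3c.png
```

```text
clock: 14.15
tool_pos: [0.5335, -0.1649, 0.2269]
ee_rot: [0.044, 0.999, -0.001, 0.002]
ft_force: [-0.5, -0.2, 0.7]
finger_gap: 0.0856
gripper_force: 0.0
clock: 14.55
tool_pos: [0.5456, -0.0101, 0.2241]
ee_rot: [0.04, 0.999, 0.001, -0.0]
ft_force: [0.4, -1.1, 0.0]
finger_gap: 0.0852
gripper_force: 0.0
(397, 180, 33, 80) 726 945Traceback (most recent call last):
  File "jar.py", line 11, in <module>
    m=blob(p,(0,150,100),(8,255,255),(255,170,320,245));print('red cap',np.array(cv2.minEnclosingCircle((cast(c,contour(m),.091)[:,:2]*1000).astype(np.float32))[0]))
  File "h.py", line 9, in blob
    m=m*k;n,l,s,_=cv2.connectedComponentsWithStats(m);i=1+np.argmax(s[1:,4])
                                                          ~~~~~~~~~^^^^^^^^^
    return _wrapfunc(a, 'argmax', axis=axis, out=out, **kwds)
    return bound(*args, **kwds)
ValueError: attempt to get argmax of an empty sequence
```

View pics/t3.png

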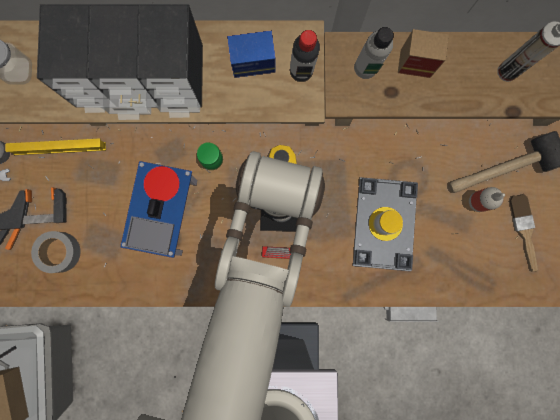

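The yellow jar stands on the yellow disc with its cap near (389,221). The upper tier is undisturbed, with its red disc at (161,184) and its grip at (155,207). Next I'll measure the cap, disc and grip.

Run:
```python
from h import *
p=cv2.imread('pics/t3.png');c=bot.camera_params('top');hsv=cv2.cvtColor(p,cv2.COLOR_BGR2HSV)
circ=lambda m,z:np.round([*cv2.minEnclosingCircle((cast(c,contour(m),z)[:,:2]*1000).astype(np.float32))[0],cv2.minEnclosingCircle((cast(c,contour(m),z)[:,:2]*1000).astype(np.float32))[1]],1)
print(hsv[221,365:412].tolist())
m=blob(p,(20,120,110),(32,255,255),(360,195,413,250));print('disc',circ(m,.010),rect(c,m,.010))
m=blob(p,(100,100,40),(125,255,255),(110,150,205,265));print('deck',rect(c,m,.128))
m=blob(p,(0,130,80),(8,255,255),(130,150,195,205));print('rdisc',circ(m,.130))
m=blob(p,(0,0,0),(180,255,50),(140,190,168,225));print('grip',rect(c,m,.177))
```

```text
[[105, 7, 140], [102, 9, 141], [105, 11, 139], [24, 32, 79], [23, 195, 110], [24, 207, 112], [24, 198, 112], [24, 200, 112], [23, 162, 107], [23, 74, 96], [30, 6, 85], [30, 3, 90], [30, 3, 95], [120, 3, 97], [22, 100, 102], [23, 207, 186], [23, 210, 205], [23, 210, 205], [23, 209, 206], [23, 211, 203], [23, 211, 203], [23, 212, 203], [23, 210, 203], [23, 208, 202], [23, 207, 202], [23, 207, 201], [23, 206, 202], [23, 206, 202], [23, 204, 204], [23, 206, 205], [23, 205, 206], [23, 209, 207], [23, 207, 207], [23, 205, 206], [23, 204, 206], [23, 205, 208], [24, 208, 210], [24, 174, 207], [20, 5, 142], [109, 14, 142], [105, 7, 140], [108, 9, 140], [110, 5, 140], [105, 7, 140], [110, 6, 138], [110, 6, 137], [113, 7, 137]]
disc [ 521.  -284.5   43.7] (521.488037109375, -284.2603759765625, 84.4761734008789, 84.26774597167969, 44.385986328125)
deck (548.3321533203125, 276.510986328125, 205.79257202148438, 127.22511291503906, -11.040916442871094)
rdisc [607.4 265.4  40.2]
grip (544.5042724609375, 268.43316650390625, 38.29454803466797, 30.58814811706543, -11.299560546875)
```

```bash
python3 to.py .548 .2765 .225 79
```

```text
[ 2.13 28.87 -0.09] turn 0.11 | yang 85.3 tilt [-0.0002  0.0001] clock 14.6 q6 -1.73
```

```bash
python3 -m handwheel '[[[2.1,28.9,0],0.11,0],[[2.1,28.9,0],0.11,0],[[2.1,28.9,0],0.11,0],[[2.1,28.9,0],0.11,0],[[2.1,28.9,0],0.11,0],[[2.1,28.9,0],0.11,0],[[2.1,28.9,0],0.11,0],[[2.1,28.9,0],0.11,0]]' 60; python3 to.py .548 .2765 .14 79
cat > cap.py <<'E'
from h import *
import sys
# cap centre from depth in the top view: args box x0 y0 x1 y1, zlo zhi
x0,y0,x1,y1=map(int,sys.argv[1:5]);lo,hi=map(float,sys.argv[5:7])
p,d=bot.grab_frame('top');c=bot.camera_params('top');T=c['cam_to_world']
cv2.imwrite(sys.argv[7],p)
v,u=np.mgrid[y0:y1,x0:x1];D=d[y0:y1,x0:x1]
P=np.stack([(u-c['cx'])/c['fx']*D,(v-c['cy'])/c['fy']*D,D],-1)@T[:3,:3].T+T[:3,3]
k=((P[...,2]>lo)&(P[...,2]<hi)).astype(np.uint8);M=np.zeros(d.shape,np.uint8);M[y0:y1,x0:x1]=k
z=np.median(P[...,2][k>0]);w=(cast(c,contour(M),z)[:,:2]*1000).astype(np.float32)
print('z',z,'n',k.sum(),cv2.minEnclosingCircle(w),cv2.fitEllipse(w))
E
python3 cap.py 360 195 413 250 .078 .095 pics/t4.png
python3 - <<'E'
from h import *
p,d=bot.grab_frame('wrist');cv2.imwrite('pics/w5.png',p)
E
```

```text
clock: 15.4
tool_pos: [0.5504, 0.2733, 0.2237]
ee_rot: [0.098, 0.995, -0.001, -0.0]
ft_force: [-0.5, -0.0, -0.6]
finger_gap: 0.0856
gripper_force: 0.0
[0.3  0.28 8.37] turn -0.005 | yang 78.7 tilt [-0.0004 -0.001 ] clock 15.4 q6 -1.11
z 0.08538290500252599 n 414 ((521.8711547851562, -280.8382873535156), 28.57503890991211) ((521.0131225585938, -281.5657043457031), (53.029998779296875, 54.174781799316406), 2.4180808067321777)
```

View pics/w5.png

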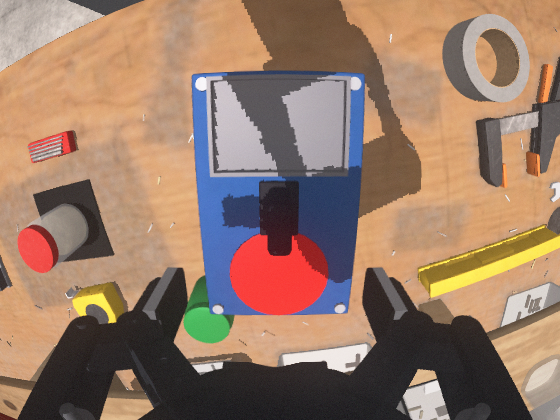

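The wrist view shows the black grip at (280,215), in line with the fingers' midline, and the deck is empty. The yellow jar is within about 3 mm of its disc centre. I'll pinch the grip.

```bash
python3 -m handwheel '[[[0.2,0.3,3],-0.005,0],[[0.3,0.3,6],-0.005,0],[[0.3,0.3,7.8],-0.005,0],[[0.3,0.3,8.3],-0.005,0],[[0.3,0.3,8.3],-0.005,0.5],[[0.3,0.3,8.3],-0.005,1],[[0.3,0.3,8.3],-0.005,1],[[0.3,0.3,8.3],-0.005,1],[[0.3,0.3,8.3],-0.005,1],[[0.3,0.3,8.3],-0.005,1]]' 70; python3 to.py .548 .2765 .14 79
```

```text
clock: 16.5
tool_pos: [0.548, 0.2776, 0.1419]
ee_rot: [0.096, 0.995, 0.0, 0.001]
ft_force: [0.2, -1.6, 2.7]
finger_gap: 0.0154
gripper_force: 69.6
[-0.02 -0.11  0.19] turn 0.0 | yang 79.0 tilt [ 0.0012 -0.0001] clock 16.5 q6 -1.11
```

```bash
python3 -m handwheel '[[[0,0,-0.5],0,1],[[0,0,-1.5],0,1],[[0,0,-3],0,1],[[0,0,-5],0,1],[[0,0,-7],0,1],[[0,0,-9],0,1],[[0,0,-11],0,1],[[0,0,-12],0,1],[[0,0,-12.2],0,1],[[0,0,-12.2],0,1]]'; python3 to.py .521 -.284 .262 84.6
python3 - <<'E'
from h import *
p=cv2.imread('pics/t4.png');c=bot.camera_params('top')
m=blob(p,(0,0,60),(180,60,200),(345,170,425,280));print(rect(c,m,.008))
from workcell import bot
p,d=bot.grab_frame('top');m=blob(p,(100,100,40),(125,255,255),(90,130,225,280));print('deck',rect(c,m,.2505))
h=cv2.cvtColor(cv2.imread('pics/t4.png'),cv2.COLOR_BGR2GRAY)
cv2.imwrite('pics/t4c.png',cv2.resize(cv2.imread('pics/t4.png')[165:285,340:430],None,fx=5,fy=5,interpolation=cv2.INTER_CUBIC))
E
```

```text
clock: 17.5
tool_pos: [0.5475, 0.2776, 0.2631]
ee_rot: [0.096, 0.995, -0.0, -0.0]
ft_force: [-0.3, -0.2, -4.0]
finger_gap: 0.0151
gripper_force: 68.7
[ -8.11 -55.64   0.11] turn -0.098 | yang 79.0 tilt [-0.0002 -0.0001] clock 17.5 q6 -1.11
(520.9146118164062, -284.11700439453125, 229.99412536621094, 152.38316345214844, -5.415412902832031)
deck (542.7454223632812, 251.17266845703125, 206.5082244873047, 74.2569351196289, -10.801544189453125)
```

View pics/t4c.png

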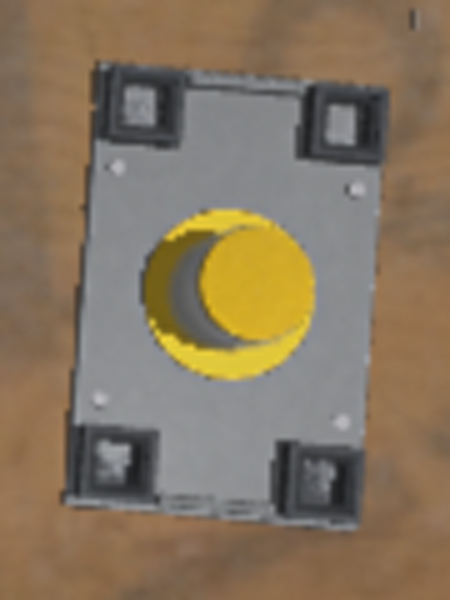

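The lower tier measures 230 x 152 mm, centred at (0.521, -0.284) with a yaw of -5.4°. In the crop its holes are at about (140,105), (341,124), (113,461) and (319,481). I'll carry the tier over.

```bash
python3 -m handwheel '[[[-0.3,-2,0],-0.01,1],[[-0.8,-5,0],-0.02,1],[[-1.3,-9,0],-0.03,1],[[-1.9,-13,0],-0.04,1],[[-2.5,-17,0],-0.05,1],[[-3.1,-21,0],-0.06,1],[[-3.7,-25,0],-0.07,1],[[-4.3,-29,0],-0.08,1],[[-4.9,-33,0],-0.09,1],[[-5.5,-37,0],-0.098,1]]'; python3 to.py .521 -.285 .262 84.6
```

```text
clock: 18.55
tool_pos: [0.5301, -0.0974, 0.2618]
ee_rot: [0.047, 0.999, 0.0, -0.001]
ft_force: [1.5, -0.0, -4.5]
finger_gap: 0.0153
gripper_force: 68.8
[ -0.85 -18.76  -0.04] turn 0.001 | yang 84.6 tilt [-0.0021  0.001 ] clock 18.55 q6 -1.88
```

```bash
python3 -m handwheel '[[[-0.2,-4,0],0,1],[[-0.4,-8,0],0,1],[[-0.6,-12,0],0,1],[[-0.7,-15,0],0,1],[[-0.8,-17,0],0,1],[[-0.8,-18.2,0],0,1],[[-0.8,-18.7,0],0,1],[[-0.8,-18.7,0],0,1],[[-0.8,-18.7,0],0,1]]'; python3 to.py .521 -.285 .20 84.6;  python3 - <<'E'
from h import *
p,d=bot.grab_frame('scene');cv2.imwrite('pics/s1.png',cv2.resize(p[160:340,230:450],None,fx=3.5,fy=3.3))
p,d=bot.grab_frame('wrist');cv2.imwrite('pics/w6.png',p)
E
```

```text
clock: 19.45
tool_pos: [0.5218, -0.2818, 0.2631]
ee_rot: [0.046, 0.999, 0.0, -0.0]
ft_force: [-0.2, 1.0, -3.5]
finger_gap: 0.0151
gripper_force: 69.0
[ 0.05 -0.33  6.31] turn 0.002 | yang 84.7 tilt [-0.      0.0007] clock 19.45 q6 -2.18
```

View pics/s1.png

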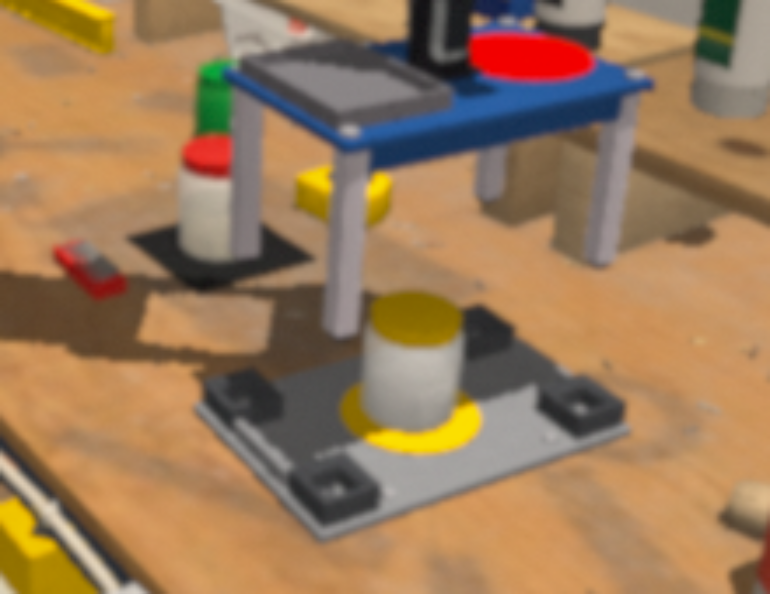

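The tier is level above the lower one, and the yellow jar lies well inside the posts. I'll lower it to just above the sockets and check.

```bash
python3 -m handwheel '[[[0,-0.1,1],0,1],[[0,-0.2,3],0,1],[[0,-0.2,5],0,1],[[0,-0.2,7],0,1],[[0,-0.2,8],0,1],[[0,-0.2,8.3],0,1],[[0,-0.2,8.3],0,1],[[0,-0.2,8.3],0,1]]'; python3 to.py .521 -.285 .15 84.6;  python3 - <<'E'
from h import *
p,d=bot.grab_frame('scene');cv2.imwrite('pics/s2.png',cv2.resize(p[210:340,270:430],None,fx=5,fy=4.6,interpolation=cv2.INTER_CUBIC))
E
```

```text
clock: 20.35
tool_pos: [0.522, -0.2854, 0.1815]
ee_rot: [0.047, 0.999, -0.001, 0.001]
ft_force: [-0.2, 0.7, -3.5]
finger_gap: 0.0154
gripper_force: 68.8
[0.1  0.04 3.15] turn 0.001 | yang 84.6 tilt [ 0.0017 -0.0014] clock 20.35 q6 -2.18
```

View pics/s2.png

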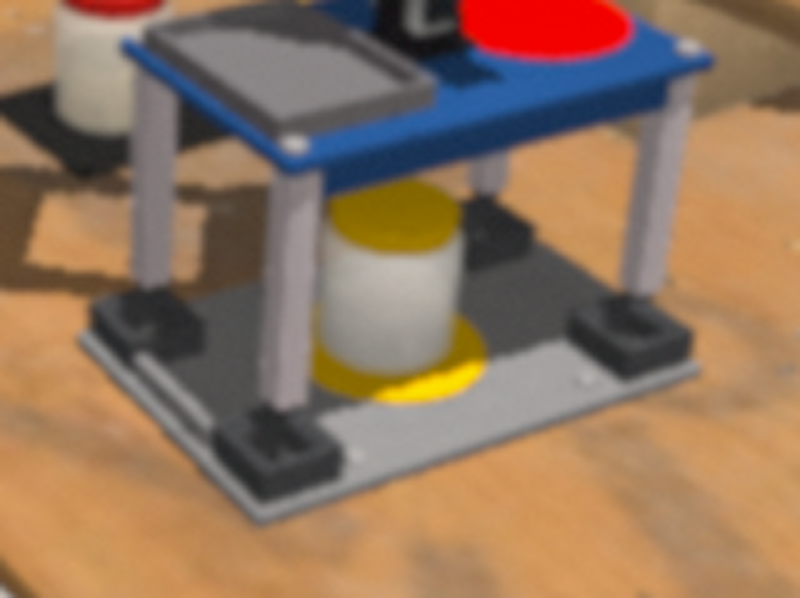

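The posts stand about 14 mm above the holes and line up with them. I'll lower it slowly while watching the force.

```bash
python3 -m handwheel '[[[0,0,0.5],0,1],[[0,0,1],0,1],[[0,0,1.5],0,1],[[0,0,2],0,1],[[0,0,2.2],0,1]]'; python3 to.py .521 -.285 .15 84.6
```

```text
clock: 20.9
tool_pos: [0.5209, -0.2846, 0.1571]
ee_rot: [0.047, 0.999, 0.0, -0.001]
ft_force: [-0.3, 0.6, -3.5]
finger_gap: 0.015
gripper_force: 69.1
[-0.02 -0.04  0.71] turn 0.0 | yang 84.6 tilt [-0.0012  0.001 ] clock 20.9 q6 -2.18
```

Feet are inside the sockets with no contact force, so I'll seat it.

```bash
python3 -m handwheel '[[[0,0,0.3],0,1],[[0,0,0.6],0,1],[[0,0,0.8],0,1],[[0,0,0.9],0,1],[[0,0,0.9],0,1]]'; python3 to.py .521 -.285 .15 84.6
```

```text
clock: 21.4
tool_pos: [0.5215, -0.2853, 0.1499]
ee_rot: [0.047, 0.999, -0.0, 0.0]
ft_force: [-2.5, 0.3, 0.8]
finger_gap: 0.0149
gripper_force: 69.7
[ 0.05  0.02 -0.01] turn 0.001 | yang 84.6 tilt [ 0.0004 -0.0006] clock 21.4 q6 -2.18
```

```bash
python3 -m handwheel '[[[0,0,0],0,0.4],[[0,0,0],0,0],[[0,0,0],0,0],[[0,0,0],0,0],[[0,0,0],0,0],[[0,0,-2],0,0],[[0,0,-5],0,0],[[0,0,-8],0,0],[[0,0,-9],0,0],[[0,0,-9],0,0]]' 35; python3 cap.py 255 180 315 240 .08 .1 pics/t5.png; python3 to.py .559 -.0185 .235 88
```

```text
clock: 22.4
tool_pos: [0.5221, -0.2856, 0.2409]
ee_rot: [0.047, 0.999, -0.001, 0.001]
ft_force: [0.4, 0.1, 0.4]
finger_gap: 0.0855
gripper_force: 0.0
z 0.09095760486731241 n 465 ((557.4382934570312, -16.823991775512695), 29.498340606689453) ((557.3079223632812, -17.144859313964844), (56.61785888671875, 56.78439712524414), 65.41384887695312)
[-1.25 26.89  0.38] turn -0.059 | yang 84.6 tilt [ 0.0002 -0.0002] clock 22.45 q6 -2.18
```

View pics/t5.png

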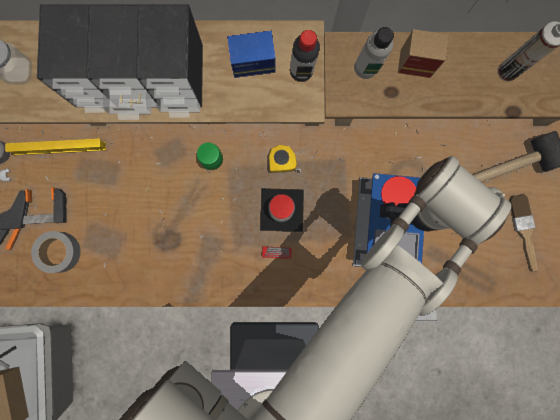

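The stack looks right: the blue deck is over the lower tier, its red disc at (398,191). The red jar stands on the mat at (282,208). I'll fetch it.

```bash
python3 -m handwheel '[[[-1.1,27,0],-0.06,0],[[-1.1,27,0],-0.06,0],[[-1.1,27,0],-0.06,0],[[-1.1,27,0],-0.06,0],[[-1.1,27,0],-0.06,0],[[-1.1,27,0],-0.06,0],[[-1.1,27,0],-0.06,0],[[-1.1,27,0],-0.06,0],[[-1.1,27,0],-0.06,0]]'; python3 to.py .5575 -.018 .027 88
```

```text
clock: 23.35
tool_pos: [0.557, -0.0182, 0.238]
ee_rot: [0.018, 1.0, 0.0, -0.001]
ft_force: [0.4, -0.4, -0.1]
finger_gap: 0.0855
gripper_force: 0.0
[-0.09  0.03 21.1 ] turn -0.0 | yang 88.0 tilt [-0.0019  0.0001] clock 23.35 q6 -1.78
```

```bash
python3 -m handwheel '[[[0,0,5],0,0],[[0,0,10],0,0],[[-0.1,0,15],0,0],[[-0.1,0,18.5],0,0],[[-0.1,0,20.5],0,0],[[-0.1,0,21],0,0],[[-0.1,0,21],0,0]]'; python3 -m handwheel '[[[0,0,0],0,1],[[0,0,0],0,1],[[0,0,0],0,1],[[0,0,0],0,1],[[0,0,0],0,1],[[0,0,0],0,1]]' 35; python3 to.py .5575 -.018 .23 88
```

```text
clock: 24.05
tool_pos: [0.5581, -0.0181, 0.0287]
ee_rot: [0.018, 1.0, 0.0, -0.001]
ft_force: [1.1, -0.1, 0.4]
finger_gap: 0.0853
gripper_force: 0.0
clock: 24.65
tool_pos: [0.5604, -0.0181, 0.0316]
ee_rot: [0.017, 1.0, -0.001, 0.002]
ft_force: [-1.5, -1.7, 7.7]
finger_gap: 0.0621
gripper_force: 33.2
[  0.21  -0.03 -19.84] turn 0.001 | yang 88.1 tilt [ 0.0041 -0.0018] clock 24.65 q6 -1.78
```

```bash
python3 -m handwheel '[[[0,0,-0.5],0,1],[[0,0,-1.5],0,1],[[0,0,-3],0,1],[[0,0,-5.5],0,1],[[0,0,-8.5],0,1],[[0,0,-12],0,1],[[0,0,-15.5],0,1],[[0,0,-18.5],0,1],[[0,0,-20.5],0,1],[[0,0,-21.5],0,1]]'; python3 to.py .583 -.2905 .25 84.6
python3 - <<'E'
from h import *
p=cv2.imread('pics/t5.png');c=bot.camera_params('top')
m=blob(p,(0,130,80),(8,255,255),(370,170,430,215));print('rdisc',cv2.minEnclosingCircle((cast(c,contour(m),.138)[:,:2]*1000).astype(np.float32)),cv2.boundingRect(contour(m)))
E
```

```text
clock: 25.65
tool_pos: [0.5595, -0.0173, 0.2479]
ee_rot: [0.017, 1.0, -0.001, 0.002]
ft_force: [0.3, -0.6, -1.4]
finger_gap: 0.062
gripper_force: 32.7
[ -3.26 -27.23  -0.17] turn 0.061 | yang 88.1 tilt [ 0.005  -0.0011] clock 25.65 q6 -1.78
rdisc ((582.7044677734375, -290.6248779296875), 41.1641731262207) (382, 177, 35, 29)
```

```bash
python3 -m handwheel '[[[-0.3,-2,0],0.01,1],[[-0.7,-5,0],0.02,1],[[-1.1,-9,0],0.03,1],[[-1.6,-13,0],0.04,1],[[-2.1,-17,0],0.05,1],[[-2.6,-21,0],0.06,1],[[-3,-24.5,0],0.06,1],[[-3.2,-26.5,0],0.06,1],[[-3.3,-27.3,0],0.06,1],[[-3.3,-27.4,0],0.06,1]]'; python3 -m handwheel '[[[0,0,1],0,1],[[0,0,3],0,1],[[0,0,5],0,1],[[0,0,5.5],0,1],[[0,0,5.5],0,1],[[0,0,5.5],0,1]]'; python3 to.py .5835 -.2906 .167 84.6;python3 - <<'E'
from h import *
p,d=bot.grab_frame('wrist');cv2.imwrite('pics/w7.png',p)
E
```

```text
clock: 26.65
tool_pos: [0.5819, -0.2924, 0.2436]
ee_rot: [0.047, 0.999, 0.0, -0.001]
ft_force: [-0.2, -0.3, -2.3]
finger_gap: 0.062
gripper_force: 32.7
clock: 27.25
tool_pos: [0.5828, -0.2918, 0.1902]
ee_rot: [0.047, 0.999, -0.0, 0.001]
ft_force: [-0.7, 0.5, -1.0]
finger_gap: 0.0622
gripper_force: 32.7
[-0.06  0.13  2.32] turn 0.001 | yang 84.7 tilt [ 0.0011 -0.0008] clock 27.25 q6 -2.13
```

View pics/w7.png

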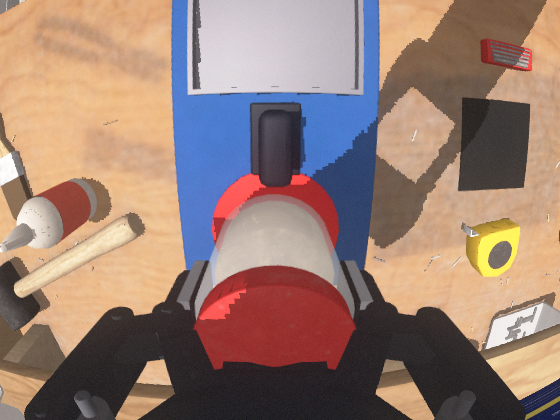

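The red jar is upright above the red disc (columns 214 to 338, centre 276), and the jar body is centred at about 276. I'll lower it.

```bash
python3 -m handwheel '[[[0,0.1,1],0,1],[[0,0.1,1.8],0,1],[[0,0.1,2.2],0,1],[[0,0.1,2.4],0,1],[[0,0.1,2.4],0,1]]'; python3 to.py .5835 -.2906 .167 84.6
```

```text
clock: 27.8
tool_pos: [0.5821, -0.2909, 0.1666]
ee_rot: [0.047, 0.999, 0.0, -0.0]
ft_force: [-3.9, 2.4, 6.6]
finger_gap: 0.062
gripper_force: 32.8
[-0.14  0.04 -0.04] turn 0.001 | yang 84.6 tilt [-0.0009  0.0008] clock 27.8 q6 -2.13
```

```bash
python3 -m handwheel '[[[0,0,0],0,0.2],[[0,0,0],0,0],[[0,0,0],0,0],[[0,0,0],0,0],[[0,0,-2],0,0],[[0,0,-6],0,0],[[0,0,-9],0,0],[[0,5,-10],0,0],[[0,10,-10],0,0],[[0,15,-10],0,0]]'; python3 -m handwheel '[[[0,10,0],0,0],[[0,20,0],0,0],[[0,30,0],0,0],[[0,30,0],0,0],[[0,30,0],0,0],[[0,30,0],0,0],[[0,30,0],0,0],[[0,30,0],0,0]]'; python3 cap.py 360 150 440 250 .218 .24 pics/t6.png
python3 - <<'E'
from h import *
p=cv2.imread('pics/t6.png');c=bot.camera_params('top')
m=blob(p,(100,100,40),(125,255,255),(340,150,440,290));print('deck',rect(c,m,.136))
q,d=bot.grab_frame('scene')
cv2.imwrite('pics/f.png',np.hstack([cv2.resize(q[130:340,230:450],(400,400)),cv2.resize(p[130:290,330:450],(300,400))]))
E
```

```text
clock: 28.8
tool_pos: [0.5966, -0.1417, 0.2659]
ee_rot: [0.048, 0.999, -0.0, 0.001]
ft_force: [1.7, -0.2, -0.6]
finger_gap: 0.0856
gripper_force: 0.0
clock: 29.6
tool_pos: [0.6242, 0.157, 0.2649]
ee_rot: [0.046, 0.999, -0.0, -0.0]
ft_force: [-0.2, -0.1, 0.5]
finger_gap: 0.0853
gripper_force: 0.0
z 0.22558499278928945 n 593 ((579.2257690429688, -288.8777770996094), 29.949323654174805) ((579.3509521484375, -288.9869384765625), (56.727725982666016, 58.41021728515625), 13.105804443359375)
deck (521.79345703125, -283.18841552734375, 207.02349853515625, 127.68021392822266, -5.168891906738281)
```

View pics/f.png

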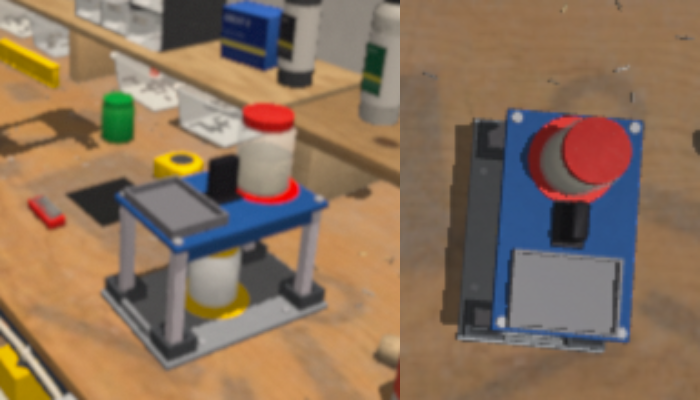

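Everything is in place. Both jars are upright on their own discs: red is about 2 mm off centre and yellow about 3 mm. The red cap's height of 0.226 m matches the tier being fully home.

```bash
python3 -c "
from workcell import bot
print(bot.hand_in())"
```

```text
the job is handed in; nothing more can be done
None
```

The job is handed in at about 30 s on the clock: the tiers are stacked with the posts home, and both jars stand upright on their own discs (red about 2 mm off centre, yellow about 3 mm), with the tape measure and hex keys left untouched.

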